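# Put the casting crucibles away in order

### The arm

A 7-joint arm with a two-finger parallel gripper is mounted at the origin on the work surface. World frame = base frame: x ahead of the robot, y to its left, z up, the work surface at z = 0. Lengths are in m, angles in rad, forces in N, time in s.
With the tool pointing down it reaches from about 0.425 to 0.95 m from the base axis. Payload 16.7 kg.
Tool frame: the origin (TCP) lies on the front face of the gripper's body, between the roots of the fingers; the fingertips stand 97 mm ahead of it and the grasp point (between the pads) lies 78 mm ahead of it; z points along the fingers, y is the line along which they close (so a half turn about z gives the same grasp; the last joint's range is limited). The gripper opens to 94 mm and grips with 3 to 60 N. Pads are 16 mm wide; open, the fingers measure 119 mm over their backs; the gripper's body (75 mm by 177 mm) begins 78 mm behind the grasp point.
Start: joints at [-1.482, 0.426, 0.074, 1.606, -0.034, 1.111, -0.067], TCP at [0.16, 0.656, 0.303] pointing down, gripper open.
Joint ranges: [-2.85, 2.85], [-0.5, 2.14], [-1.23, 1.37], [0.21, 2.46], [-1.02, 4.16], [0.16, 2.05], [-2.73, 2.73]. Speed limits (rad/s): [1.89, 1.89, 2.39, 2.39, 3.01, 3.01, 3.01].

### API

Orientations are given as a rotation vector (axis times angle).
In Python, from station import arm gives the robot as it stands.
- The arm moves only by the shell command python3 -m crank 'ROWS' [FORCE]. ROWS is a JSON object of lists of equal length, an entry for each row: "gripper": the finger opening in mm, from 0 to 94; "linear": the shift along the tool's x, y, z in mm, a list of three; "yaw": the turn about the tool's z in rad. In form: {"gripper": [gripper, ...], "linear": [[tx, ty, tz], ...], "yaw": [yaw, ...]}. A call has 1 to 5 rows; each row shifts and turns the commanded pose from where the row before left it, along the tool's axes as they then stand; what a row does not reach is not made up. A row lasts 1/8 s, in which the tool goes at most 62.5 mm and 10.7 degrees, less where a joint would pass 70% of its speed; a pose out of reach is approached as far as the arm can. A call is refused whole if a number of a shift passes 62.5 or a number of a turn 0.188, either way. A call with a gripper value outside its range is refused whole. The fingers move at their own pace and stop on an object; FORCE is the grip in N (left out, the last holds). Time passes only in rows, so rows that do not move let the fingers close. It gives the time, the measured TCP pose, the force, the opening and the grip force at its end, in the units of the state.
- arm.get_state(): the state, without advancing time (a new reading comes with each control period).
- arm.snapshot(name): name is "side" or "top"; returns the picture (384x512x3 uint8, blue, green, red); there is no depth.
- arm.camera_info(name): a dict with "fov_y" (degrees; the focal length in pixels is half the picture's height over the tangent of half this angle, whatever the lens; pixels are square), "cx", "cy" (the principal point, pixels), "R" (3x3) and "t" (3): a world point X has camera coordinates R X + t. Camera axes: x right, y down, z forward; pixel columns grow to the right and rows downward; lengths in m; the calibration is good to about 2 mm. A picture is of the moment at which its call begins. camera_info takes no time and is no camera call.
- arm.finish_job(): hands the job in; it is judged then, once.
The state is a dict: "time": time; "joint_positions": joint angles; "qvel": joint speeds; "joint_efforts": joint torques, N m; "position": TCP position; "orientation": TCP orientation; "force": force on the tool from outside, world axes, zero at the start; "wrist_torque": the same for the moment, N m; "opening": opening from 0.0 (shut) to 1.0 (fully open); "grasp_force": force on a finger pad.
Only numpy, scipy, OpenCV 4.12 (cv2) and the standard library are available. Lean on these libraries where they do the work, as an engineer would, in place of code of your own. Each camera call takes 0.05 s, during which the arm holds its last target. There are 200 camera calls.

### The job

Move the three crucibles from their rack into the dishes of the empty rack in the same order counted from the black handles: the one nearest the handle of the first rack goes nearest the handle of the second, and so on. Stand the slim crucible from the bench inside the widest one. Leave all four upright, fully seated and let go, and do not tip any of them over on the way.

Things in the scene. Friction and masses are not known exactly. Their poses are not given: they have to be found in the camera images.
- wide: widest crucible, low and broad: tapered round white ceramic cup, outside 40 mm across at the foot, 66 mm at the rim, 50 mm tall, wall 4 mm, floor 5 mm thick. Origin: centre of its underside; z up its axis. Top 18 mm of the outside is straight, good to grip. Starts upright in a dish of the loaded rack; neighbours 78 mm apart, so fingers have room only across the row.
- medium: medium crucible, tallest of the row: tapered round white ceramic cup, outside 38 mm across at the foot, 56 mm at the rim, 62 mm tall, wall 4 mm, floor 5 mm thick. Origin: centre of its underside; z up its axis. Top 18 mm of the outside is straight, good to grip. Starts upright in a dish of the loaded rack; neighbours 78 mm apart, so fingers have room only across the row.
- narrow: narrowest crucible of the row: tapered round white ceramic cup, outside 36 mm across at the foot, 46 mm at the rim, 52 mm tall, wall 4 mm, floor 5 mm thick. Origin: centre of its underside; z up its axis. Top 18 mm of the outside is straight, good to grip. Starts upright in a dish of the loaded rack; neighbours 78 mm apart, so fingers have room only across the row.
- slim: slim tall crucible: tapered round white ceramic cup, outside 24 mm across at the foot, 38 mm at the rim, 82 mm tall, wall 4 mm, floor 5 mm thick. Origin: centre of its underside; z up its axis. Top 30 mm straight. Starts upright on the bench between the racks. Stands on the widest one's inner floor (32 mm across, mouth 58) with 4 mm play all round, its top 37 mm above that rim.
- rack_to: empty rack, fixed: grey plate 320 x 86 x 8 mm on the bench, three dark steel dishes in a row, a black handle at one end (either), a low strip at the other. Origin: plate underside below the middle dish; x along the row, z up. Dish centres at x = -78, 0, 78 mm, y = 0; dish floor 11 mm above the bench, 48 mm across, flaring to a rim 70 mm across (outside), 21 mm above the bench.
- handle_to: handle of the empty rack, fixed: black bar 18 mm thick, 80 mm long, across the plate's end, top 43 mm above the bench. Origin: on the plate's top (8 mm above the bench) below the bar's middle, in line with the dishes, whose centres are 62, 140 and 218 mm away.
- handle_from: handle of the loaded rack, fixed, at either end of it; rack and handle have the same shape and measures as the empty rack's. Origin: on the plate's top (8 mm above the bench) below the bar's middle; dish centres 62, 140 and 218 mm away in line.
- seat_wide: the dish of the loaded rack in which the widest crucible stands at the start: dark steel dish, 70 mm across at the rim, 13 mm high. Origin: centre of its underside, on the plate's top (8 mm above the bench); the crucible's underside is 3 mm above it. Fixed.
- seat_medium: the dish of the loaded rack in which the medium crucible stands at the start: dark steel dish, 70 mm across at the rim, 13 mm high. Origin: centre of its underside, on the plate's top (8 mm above the bench); the crucible's underside is 3 mm above it. Fixed.
- seat_narrow: the dish of the loaded rack in which the narrowest crucible stands at the start: dark steel dish, 70 mm across at the rim, 13 mm high. Origin: centre of its underside, on the plate's top (8 mm above the bench); the crucible's underside is 3 mm above it. Fixed.
There are look-alikes about, which are no part of the job. What is shaped like the wide but pink or purple is not meant. What is shaped like the slim but brown is not meant.

How it is judged:
At the end, for the whole second after the job is handed in: Each row crucible stands in the second rack's dish of the same rank from the handle as its starting dish (within 12 mm along and across, 5 mm in height); the slim one on the inner floor of the widest (10 mm off axis, 5 mm in height); all within 0.12 rad of upright and slower than 0.02 m/s (((horizontal distance between seat_wide and handle_from between -1 and 0.101 m and horizontal distance between wide and handle_to between 0.05 and 0.074 m) or (horizontal distance between seat_wide and handle_from between 0.101 and 0.179 m and horizontal distance between wide and handle_to between 0.128 and 0.152 m) or (horizontal distance between seat_wide and handle_from between 0.179 and 9 m and horizontal distance between wide and handle_to between 0.206 and 0.23 m)) and x of wide in the frame of rack_to between -0.092 and 0.092 m and y of wide in the frame of rack_to between -0.012 and 0.012 m and z of wide in the frame of rack_to between 0.006 and 0.016 m and ((horizontal distance between seat_medium and handle_from between -1 and 0.101 m and horizontal distance between medium and handle_to between 0.05 and 0.074 m) or (horizontal distance between seat_medium and handle_from between 0.101 and 0.179 m and horizontal distance between medium and handle_to between 0.128 and 0.152 m) or (horizontal distance between seat_medium and handle_from between 0.179 and 9 m and horizontal distance between medium and handle_to between 0.206 and 0.23 m)) and x of medium in the frame of rack_to between -0.092 and 0.092 m and y of medium in the frame of rack_to between -0.012 and 0.012 m and z of medium in the frame of rack_to between 0.006 and 0.016 m and ((horizontal distance between seat_narrow and handle_from between -1 and 0.101 m and horizontal distance between narrow and handle_to between 0.05 and 0.074 m) or (horizontal distance between seat_narrow and handle_from between 0.101 and 0.179 m and horizontal distance between narrow and handle_to between 0.128 and 0.152 m) or (horizontal distance between seat_narrow and handle_from between 0.179 and 9 m and horizontal distance between narrow and handle_to between 0.206 and 0.23 m)) and x of narrow in the frame of rack_to between -0.092 and 0.092 m and y of narrow in the frame of rack_to between -0.012 and 0.012 m and z of narrow in the frame of rack_to between 0.006 and 0.016 m and horizontal distance between slim and wide below 0.01 m and z of slim in the frame of wide between 0 and 0.01 m and angle between each of wide, medium, narrow, slim's own z axis and vertical below 0.12 rad and linear speed of each of wide, medium, narrow, slim below 0.02 m/s); the robot touches nothing.
It fails at once if a crucible is tipped over (more than 0.8 rad from upright) (angle between any of wide, medium, narrow, slim's own z axis and vertical above 0.8 rad).
It also fails if it takes over 120 s, if anything falls off the work surface, if the arm or the gripper's body presses on something with over 40 N, if the wrist force passes 120 N, or if a joint passes its speed limit or range.

## Working session

There is one attempt and no reset: what is moved stays moved. The work goes in short steps, Python scripts to look and compute and a shell command to move; the robot and the scene stay as the last step left them, time stands still between calls to the robot, and variables do not carry over. Pictures are saved under pics/ and viewed, at most 14 in all, crops included, and the job is handed in when it is done.

```bash
mkdir -p pics; ls; python3 - <<'E'
from station import arm
import cv2
s=arm.get_state(); print({k:s[k] for k in('time','position','orientation','opening')})
for n in('side','top'):
    cv2.imwrite(f'pics/{n}0.png',arm.snapshot(n)); print(n,arm.camera_info(n))
E
```

```text
pics
{'time': 0.0, 'position': array([0.15958566, 0.6555412 , 0.30197516]), 'orientation': array([-3.74195304e-01, -3.11916527e+00,  1.96537075e-03]), 'opening': 1.0036118684073911}
side {'fov_y': 44.228243531914615, 'cx': 249.72718212872425, 'cy': 190.29130590422537, 'R': array([[ 0.92181509, -0.38713225,  0.01963589],
       [-0.26780685, -0.6726714 , -0.68977727],
       [ 0.28024352,  0.63058847, -0.72375531]]), 't': array([-0.49473212,  0.22470867,  0.92825024])}
top {'fov_y': 45.05993931736278, 'cx': 256.25536703229403, 'cy': 186.92128579491177, 'R': array([[-0.02516369, -0.99968008,  0.00255455],
       [-0.99551909,  0.02482579, -0.09124373],
       [ 0.09115112, -0.00483914, -0.99582531]]), 't': array([0.06383853, 0.55473552, 1.11203572])}
```

View pics/side0.png

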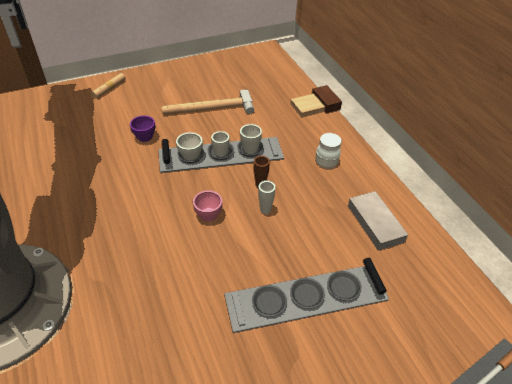

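View pics/top0.png

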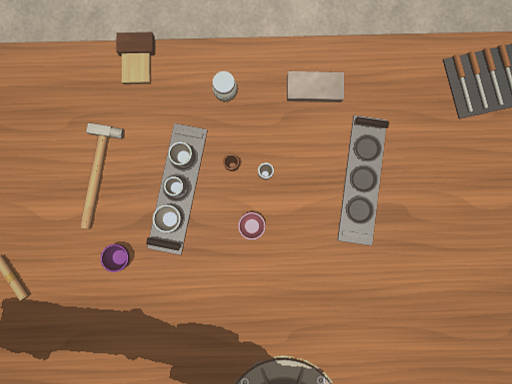

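The side view shows the loaded rack with its handle at (165,151). Its cups in order are wide (190,147), narrow (220,145) and medium (251,138). Slim is at (267,197). The empty rack's dishes are at (344,286), (307,294) and (269,301), counted from its handle at (375,276). The top view has the same things, with wide (168,218), narrow (175,187), medium (181,154), slim (266,171) and dishes at (367,148), (363,179), (359,210).

```bash
cat > m.py <<'E'
import cv2, numpy as np
from station import arm
def cam(n):
    c=arm.camera_info(n); f=192/np.tan(np.radians(c['fov_y']/2)); return c,f
def ray(n,p):
    c,f=cam(n); d=c['R'].T@np.array([(p[0]-c['cx'])/f,(p[1]-c['cy'])/f,1.]); return -c['R'].T@c['t'],d
def plane(n,p,z):
    o,d=ray(n,p); return o+d*(z-o[2])/d[2]
def proj(n,X):
    c,f=cam(n); q=c['R']@np.asarray(X)+c['t']; return q[:2]/q[2]*f+[c['cx'],c['cy']]
def tri(a,b):  # pixel in side, in top -> point, gap
    (o,d),(p,e)=ray('side',a),ray('top',b)
    s=np.linalg.lstsq(np.c_[d,-e],p-o,rcond=None)[0]; A,B=o+s[0]*d,p+s[1]*e
    return (A+B)/2,np.linalg.norm(A-B)
E
python3 - <<'E'
import cv2,numpy as np
a=cv2.imread('pics/side0.png');b=cv2.imread('pics/top0.png')
k=dict(fx=4,fy=4,interpolation=cv2.INTER_CUBIC)
A=cv2.resize(a[115:225,150:285],None,**k)
B=cv2.resize(b[110:260,140:280],None,**k)[:, :]
cv2.imwrite('pics/c_side.png',A);cv2.imwrite('pics/c_top.png',B)
for n,im,pts in(('s',a,[(190,140),(190,155),(176,140),(162,162),(267,187),(267,200),(269,301),(375,276),(250,310)]),('t',b,[(168,218),(156,218),(182,132),(266,171),(367,148),(372,122),(352,230)])):
    h=cv2.cvtColor(im,cv2.COLOR_BGR2HSV)
    print(n,[tuple(h[y,x]) for x,y in pts])
E
```

```text
s [(np.uint8(23), np.uint8(46), np.uint8(162)), (np.uint8(21), np.uint8(46), np.uint8(94)), (np.uint8(24), np.uint8(46), np.uint8(218)), (np.uint8(24), np.uint8(17), np.uint8(153)), (np.uint8(22), np.uint8(48), np.uint8(121)), (np.uint8(24), np.uint8(38), np.uint8(101)), (np.uint8(30), np.uint8(20), np.uint8(100)), (np.uint8(165), np.uint8(15), np.uint8(34)), (np.uint8(27), np.uint8(16), np.uint8(156))]
t [(np.uint8(109), np.uint8(22), np.uint8(219)), (np.uint8(17), np.uint8(49), np.uint8(105)), (np.uint8(18), np.uint8(21), np.uint8(156)), (np.uint8(109), np.uint8(15), np.uint8(189)), (np.uint8(16), np.uint8(31), np.uint8(107)), (np.uint8(11), np.uint8(62), np.uint8(70)), (np.uint8(18), np.uint8(19), np.uint8(160))]
```

View pics/c_side.png

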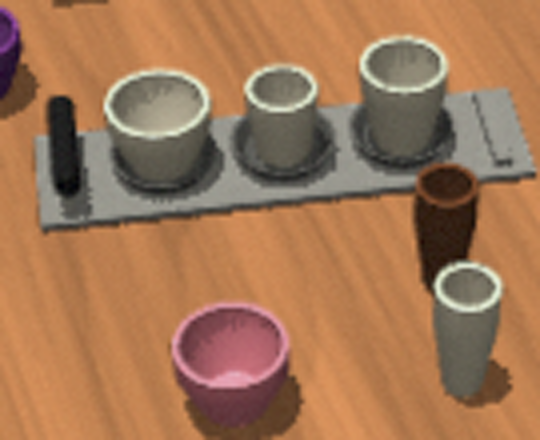

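View pics/c_top.png

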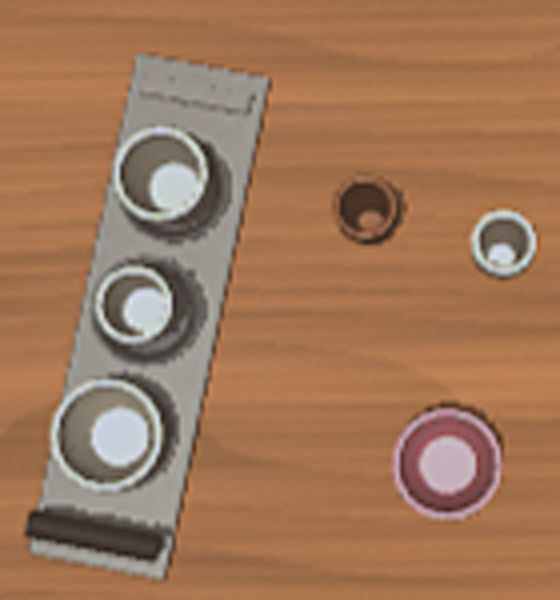

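The crops show the bright rims clearly. In the side crop they are at wide (158,105), narrow (281,93), medium (403,65) and slim (467,288). In the top crop they are at (107,435), (133,305), (161,175) and (503,244). A brown look-alike stands beside slim.

```bash
cat > meas.py <<'E'
from m import *
def fit(im,p,r,mask):
    p=np.array(p);m=np.zeros(im.shape[:2],np.uint8);cv2.circle(m,tuple(int(v) for v in np.round(p)),r,255,-1)
    big=cv2.resize(mask.astype(np.float32)*(m>0),None,fx=1,fy=1)
    n,l,st,_=cv2.connectedComponentsWithStats((big>0).astype(np.uint8),connectivity=8)
    k=1+np.argmax(st[1:,4]); pts=cv2.findContours((l==k).astype(np.uint8),0,1)[0][0]
    h=cv2.convexHull(pts); mm=np.zeros_like(m);cv2.fillConvexPoly(mm,h,255)
    c=cv2.findContours(mm,0,1)[0][0]
    return cv2.fitEllipse(c)
def rim(im,p,r):
    h=cv2.cvtColor(im,cv2.COLOR_BGR2HSV); return fit(im,p,r,(h[...,2]>175)&(h[...,1]<60))
def dish(im,p,r):
    h=cv2.cvtColor(im,cv2.COLOR_BGR2HSV); return fit(im,p,r,(h[...,2]<128)&(h[...,1]<75))
E
python3 - <<'E'
from meas import *
a=cv2.imread('pics/side0.png');b=cv2.imread('pics/top0.png')
c=lambda x,y,s:((150+x/4,115+y/4) if s else (140+x/4,110+y/4))
for n,p,q,r in(('wide',(158,105),(107,435),17),('narrow',(281,93),(133,305),12),('medium',(403,65),(161,175),14),('slim',(467,288),(503,244),11)):
    A=rim(a,c(*p,1),r);B=rim(b,c(*q,0),r)
    X,g=tri(A[0],B[0]); print(n,np.round(A[:2],1).tolist(),np.round(B[:2],1).tolist(),X.round(4),'gap',round(g,4))
for n,p,q in(('far',(344,286),(367,148)),('mid',(307,294),(363,179)),('near',(269,301),(359,210))):
    A=dish(a,p,20);B=dish(b,q,16);X,g=tri(A[0],B[0])
    print(n,np.round(A[:2],1).tolist(),np.round(B[:2],1).tolist(),X.round(4),round(g,4),plane('side',A[0],.021)[:2].round(4),plane('top',B[0],.021)[:2].round(4))
for n,im,pts in (('side',a,((165,151),(375,276))),('top',b,((165,244),(371,122)))):
  h=cv2.cvtColor(im,cv2.COLOR_BGR2HSV)
  for p in pts:
    m=np.zeros(im.shape[:2],np.uint8);cv2.circle(m,p,22,1,-1)
    y,x=np.nonzero((h[...,2]<75)&(m>0)); print(n,'handle',plane(n,(x.mean(),y.mean()),.035).round(3),len(x))
E
```

```text
wide [[188.9, 140.7], [16.2, 25.6]] [[169.4, 218.4], [13.4, 14.0]] [0.481  0.2565 0.0679] gap 0.0044
narrow [[219.9, 137.0], [10.5, 17.4]] [[173.0, 185.6], [17.6, 18.6]] [0.5594 0.2483 0.0624] gap 0.0032
medium [[254.0, 131.1], [12.5, 14.9]] [[179.6, 152.9], [22.4, 22.5]] [0.6401 0.2289 0.0716] gap 0.0055
slim [[266.7, 186.5], [11.5, 15.7]] [[265.5, 170.0], [14.6, 15.6]] [0.589  0.028  0.0824] gap 0.0025
far [[343.7, 286.8], [31.3, 35.4]] [[367.0, 147.7], [26.9, 28.4]] [ 0.6476 -0.2288  0.0151] 0.0024 [ 0.6436 -0.2313] [ 0.6477 -0.2279]
mid [[307.0, 294.1], [32.3, 35.8]] [[363.4, 178.3], [26.9, 28.1]] [ 0.5707 -0.2162  0.0156] 0.0025 [ 0.5674 -0.2186] [ 0.5713 -0.2154]
near [[269.0, 301.8], [33.9, 35.7]] [[359.3, 209.3], [27.0, 29.0]] [ 0.494  -0.2028  0.0143] 0.0029 [ 0.4906 -0.2059] [ 0.4951 -0.2017]
side handle [0.423 0.273 0.035] 241
side handle [ 0.703 -0.241  0.035] 367
top handle [0.425 0.277 0.035] 219
top handle [ 0.707 -0.239  0.035] 217
```

```bash
python3 - <<'E'
s=open('meas.py').read()
s=s.replace("k=1+np.argmax(st[1:,4]); pts=cv2.findContours((l==k).astype(np.uint8),0,1)[0][0]","pts=np.vstack([q for q in cv2.findContours((l>0).astype(np.uint8),0,1)[0] if len(q)>3])")
open('meas.py','w').write(s)
E
python3 - <<'E'
from meas import *
a=cv2.imread('pics/side0.png');b=cv2.imread('pics/top0.png')
c=lambda x,y,s:((150+x/4,115+y/4) if s else (140+x/4,110+y/4))
for n,p,q,r,z in(('wide',(158,105),(107,435),17,.061),('narrow',(281,93),(133,305),12,.063),('medium',(403,65),(161,175),14,.073),('slim',(467,288),(503,244),11,.082)):
    A=rim(a,c(*p,1),r);B=rim(b,c(*q,0),r)
    X,g=tri(A[0],B[0]); print(n,np.round(A[:2],1).tolist(),np.round(B[:2],1).tolist(),X.round(4),'gap',round(g,4),plane('side',A[0],z)[:2].round(4),plane('top',B[0],z)[:2].round(4))
E
```

```text
wide [[188.9, 140.7], [16.2, 25.6]] [[166.0, 218.3], [26.7, 27.6]] [0.4825 0.2658 0.06  ] gap 0.0026 [0.4809 0.265 ] [0.4837 0.2653]
narrow [[219.9, 137.0], [10.5, 17.4]] [[173.0, 185.6], [17.6, 18.6]] [0.5594 0.2483 0.0624] gap 0.0032 [0.5576 0.248 ] [0.5609 0.2477]
medium [[250.6, 130.7], [13.2, 21.4]] [[179.6, 152.9], [22.4, 22.5]] [0.6357 0.2298 0.074 ] gap 0.003 [0.6347 0.2312] [0.6372 0.2295]
slim [[266.7, 186.5], [11.5, 15.7]] [[265.5, 170.0], [14.6, 15.6]] [0.589  0.028  0.0824] gap 0.0025 [0.5879 0.0286] [0.5902 0.0276]
```

```bash
cat > to.py <<'E'
import sys,numpy as np
from station import arm
from scipy.spatial.transform import Rotation as Ro
# target x y z (m) and angle of tool y in the world -> shift in mm in tool axes, turn about tool z
X=np.array([float(v) for v in sys.argv[1:4]]);s=arm.get_state();R=Ro.from_rotvec(s['orientation']).as_matrix()
e=float(sys.argv[4])-np.arctan2(R[1,1],R[0,1])
print('shift',((R.T@(X-s['position']))*1000).round(1),'yaw',round(-((e+np.pi/2)%np.pi-np.pi/2),3),'tilt',round(np.arccos(-R[2,2]),3))
E
R='{"gripper":[94,94,94,94,94],"linear":[[-40.6,-30.2,0],[-40.6,-30.2,0],[-40.6,-30.2,0],[-40.6,-30.2,0],[-40.6,-30.2,0]],"yaw":[0,0,0,0,0]}'
python3 -m crank '{"gripper":[94,94,94,94,94],"linear":[[-40.6,-30.2,0],[-40.6,-30.2,0],[-40.6,-30.2,0],[-40.6,-30.2,0],[-40.6,-30.2,0]],"yaw":[0,0,0,0,0]}' 20
python3 -m crank '{"gripper":[94,94,94,94,94],"linear":[[-40.6,-30.2,0],[-40.6,-30.2,0],[-40.6,-30.2,0],[-40.6,-30.2,0],[-40.6,-30.2,0]],"yaw":[0,0,0,0,0]}'
python3 to.py .4825 .2658 .131 1.340
```

```text
time: 0.72
position: [0.322, 0.4596, 0.3025]
orientation: [-0.374, -3.119, 0.0]
force: [-0.2, -0.3, 0.4]
opening: 0.998
grasp_force: 0.0
time: 1.35
position: [0.4834, 0.2649, 0.3026]
orientation: [-0.374, -3.119, 0.0]
force: [0.2, 0.7, 0.1]
opening: 1.002
grasp_force: 0.0
shift [  1.1   0.7 171.6] yaw -0.008 tilt 0.0
```

The tracking is precise, so I descend, grip and lift wide.

```bash

python3 -m crank '{"gripper":[94,94,94,94,94],"linear":[[1,0.7,45],[0,0,45],[0,0,45],[0,0,25],[0,0,11.6]],"yaw":[-0.008,0,0,0,0]}'
python3 -m crank '{"gripper":[50,50,50,50,50],"linear":[[0,0,0],[0,0,0],[0,0,0],[0,0,0],[0,0,0]],"yaw":[0,0,0,0,0]}' 25
python3 -m crank '{"gripper":[50,50,50,50,50],"linear":[[0,0,0],[0,0,-10],[0,0,-25],[0,0,-35],[0,0,-45]],"yaw":[0,0,0,0,0]}'
python3 to.py .6465 -.229 .27 1.406
```

```text
time: 1.98
position: [0.4814, 0.2669, 0.1296]
orientation: [-0.362, -3.119, 0.003]
force: [0.4, 1.2, 0.8]
opening: 1.0
grasp_force: 0.0
time: 2.6
position: [0.4823, 0.2674, 0.132]
orientation: [0.362, 3.12, 0.002]
force: [-0.1, -0.6, 9.2]
opening: 0.707
grasp_force: 25.0
time: 3.22
position: [0.4815, 0.267, 0.2474]
orientation: [-0.362, -3.12, 0.001]
force: [0.0, 0.7, -0.7]
opening: 0.707
grasp_force: 25.0
shift [-274.2 -445.1  -22.4] yaw -0.066 tilt 0.001
```

```bash

python3 -m crank '{"gripper":[50,50,50,50,50],"linear":[[-12,-20,-2],[-25,-41,-5],[-27.4,-44.5,-5],[-27.4,-44.5,-5],[-27.4,-44.5,-5]],"yaw":[0,0,0,0,0]}'
python3 -m crank '{"gripper":[50,50,50,50,50],"linear":[[-27.4,-44.5,0],[-27.4,-44.5,0],[-27.4,-44.5,0],[-27.4,-44.5,0],[-25,-41,0]],"yaw":[0,0,0,0,0]}'
python3 -m crank '{"gripper":[50,50,50],"linear":[[-15,-24,0],[-5,-7,0],[0,0,0]],"yaw":[0,-0.066,0]}'
python3 to.py .6465 -.229 .142 1.406
```

```text
time: 3.85
position: [0.5537, 0.049, 0.2691]
orientation: [0.361, 3.12, 0.001]
force: [0.7, 0.1, -2.2]
opening: 0.706
grasp_force: 25.0
time: 4.47
position: [0.6346, -0.1951, 0.2689]
orientation: [0.362, 3.12, 0.0]
force: [-0.3, 0.8, -1.2]
opening: 0.71
grasp_force: 25.0
time: 4.85
position: [0.6465, -0.2288, 0.2685]
orientation: [0.261, 3.131, -0.0]
force: [-0.5, 0.5, -1.0]
opening: 0.707
grasp_force: 25.0
shift [  0.   -0.2 126.5] yaw -0.001 tilt 0.0
```

```bash

python3 -m crank '{"gripper":[50,50,50,50,50],"linear":[[0,0,35],[0,0,40],[0,0,30],[0,0,10],[0,0,5]],"yaw":[0,0,0,0,0]}'
python3 -m crank '{"gripper":[50,50,50,50,50],"linear":[[0,0,5],[0,0,5],[0,0,3],[0,0,2],[0,0,0]],"yaw":[0,0,0,0,0]}'
python3 - <<'E'
from m import *
for n in('side','top'): cv2.imwrite(f'pics/{n}1.png',arm.snapshot(n))
a=cv2.imread('pics/side1.png')[200:350,200:420];b=cv2.imread('pics/top1.png')[90:240,300:440]
k=dict(fx=2,fy=2,interpolation=2)
cv2.imwrite('pics/j1.png',np.hstack([cv2.resize(a,None,**k),cv2.resize(b,None,**k)]))
E
```

```text
time: 5.48
position: [0.647, -0.2277, 0.1486]
orientation: [0.259, 3.131, -0.0]
force: [-0.5, -0.1, -0.5]
opening: 0.71
grasp_force: 25.0
time: 6.1
position: [0.6467, -0.2282, 0.133]
orientation: [-0.259, -3.131, 0.0]
force: [0.5, 0.6, 0.1]
opening: 0.708
grasp_force: 25.0
```

View pics/j1.png

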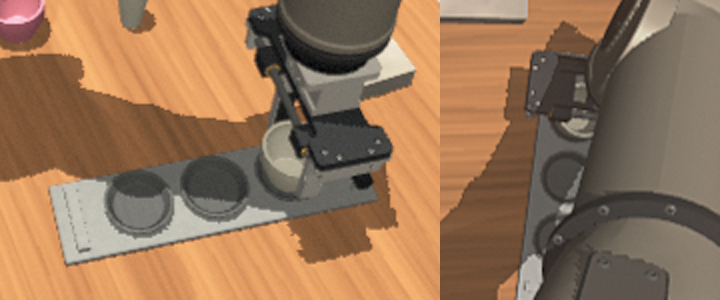

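In the side half, at (285,155), wide hangs upright over the dish nearest the handle, and no load is felt yet. I lower until contact.

```bash

python3 -m crank '{"gripper":[50,50],"linear":[[0,0,1],[0,0,0]],"yaw":[0,0]}'
python3 -m crank '{"gripper":[50,50],"linear":[[0,0,1],[0,0,0]],"yaw":[0,0]}'
```

```text
time: 6.45
position: [0.6468, -0.2282, 0.1321]
orientation: [0.259, 3.131, -0.0]
force: [-0.2, -0.6, -1.6]
opening: 0.709
grasp_force: 25.0
time: 6.7
position: [0.6469, -0.2282, 0.1321]
orientation: [0.259, 3.13, 0.0]
force: [-4.3, 1.6, 12.9]
opening: 0.71
grasp_force: 25.0
```

```bash

python3 -m crank '{"gripper":[75,94,94,94,94],"linear":[[0,0,0],[0,0,0],[0,0,0],[0,0,-10],[0,0,-30]],"yaw":[0,0,0,0,0]}'
python3 -m crank '{"gripper":[94,94,94],"linear":[[0,0,-45],[0,0,-45],[0,0,0]],"yaw":[0,0,0]}'
python3 to.py .5594 .2483 .265 1.340
```

```text
time: 7.32
position: [0.6461, -0.2279, 0.1707]
orientation: [-0.258, -3.128, -0.0]
force: [1.6, 0.3, 0.2]
opening: 0.999
grasp_force: 0.0
time: 7.7
position: [0.6479, -0.2289, 0.2655]
orientation: [0.259, 3.125, -0.001]
force: [0.2, 0.1, -1.1]
opening: 0.998
grasp_force: 0.0
shift [165.8 456.2  -0.6] yaw 0.066 tilt 0.006
```

```bash

python3 -m crank '{"gripper":[94,94,94,94,94],"linear":[[18,50,0],[18,50,0],[18,50,0],[18,50,0],[18,50,0]],"yaw":[0,0,0,0,0]}'
python3 -m crank '{"gripper":[94,94,94,94,94],"linear":[[18,50,0],[18,50,0],[18,50,0],[18,50,0],[4,6,0]],"yaw":[0,0,0,0,0.066]}'
python3 -m crank '{"gripper":[94],"linear":[[0,0,0]],"yaw":[0]}'
python3 to.py .5594 .2483 .1325 1.340
python3 - <<'E'
from m import *
cv2.imwrite('pics/top2.png',arm.snapshot('top'));cv2.imwrite('pics/side2.png',arm.snapshot('side'))
a=cv2.imread('pics/side2.png')[200:350,200:420];b=cv2.imread('pics/top2.png')[90:240,300:440]
k=dict(fx=2,fy=2,interpolation=2)
cv2.imwrite('pics/j2.png',np.hstack([cv2.resize(a,None,**k),cv2.resize(b,None,**k)]))
from meas import rim
B=rim(cv2.imread('pics/top2.png'),(367,147),17);A=rim(cv2.imread('pics/side2.png'),(343,277),17)
print(np.round(A[:2],1).tolist(),np.round(B[:2],1).tolist(),tri(A[0],B[0]))
E
```

```text
time: 8.32
position: [0.5982, 0.035, 0.2609]
orientation: [-0.259, -3.131, 0.0]
force: [0.5, 0.1, 0.1]
opening: 0.999
grasp_force: 0.0
time: 8.95
position: [0.5562, 0.2533, 0.2604]
orientation: [-0.355, -3.12, -0.001]
force: [-0.1, -0.3, 0.4]
opening: 1.001
grasp_force: 0.0
time: 9.07
position: [0.5573, 0.2496, 0.2606]
orientation: [-0.359, -3.12, 0.001]
force: [0.6, -1.5, 0.4]
opening: 1.0
grasp_force: 0.0
shift [ -2.4  -0.7 128.1] yaw 0.002 tilt 0.001
[[343.9, 274.8], [22.0, 31.5]] [[370.5, 144.9], [22.7, 28.1]] (array([ 0.64456954, -0.22618941,  0.05692986]), np.float64(0.007316108579547347))
```

View pics/j2.png

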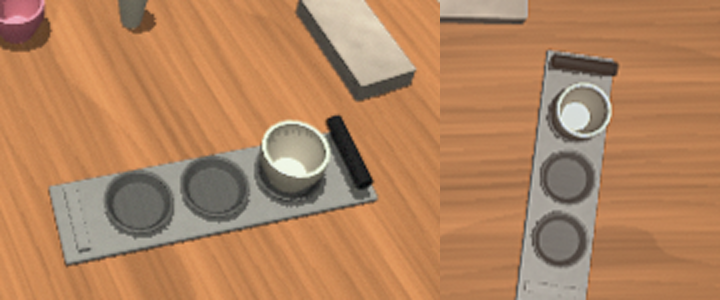

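Wide stands upright in the first dish, with its rim at (294,156) in the side half and (582,110) in the top half. Next is narrow.

```bash

python3 -m crank '{"gripper":[94,94,94,94,94],"linear":[[-2.4,-0.7,35],[0,0,40],[0,0,30],[0,0,15],[0,0,8]],"yaw":[0,0,0,0,0]}'
python3 -m crank '{"gripper":[30,30,30,30,30],"linear":[[0,0,0],[0,0,0],[0,0,0],[0,0,0],[0,0,0]],"yaw":[0,0,0,0,0]}' 25
python3 -m crank '{"gripper":[30,30,30,30,30],"linear":[[0,0,0],[0,0,-10],[0,0,-30],[0,0,-45],[0,0,-45]],"yaw":[0,0,0,0,0]}'
python3 to.py .57 -.2165 .265 1.406
```

```text
time: 9.8
position: [0.5603, 0.2471, 0.1328]
orientation: [-0.363, -3.121, 0.0]
force: [-0.7, -1.0, 0.1]
opening: 1.0
grasp_force: 0.0
time: 10.42
position: [0.5601, 0.2478, 0.1333]
orientation: [0.362, 3.12, 0.0]
force: [0.3, 2.0, 1.6]
opening: 0.504
grasp_force: 0.9
time: 11.05
position: [0.5598, 0.2474, 0.2648]
orientation: [-0.362, -3.12, 0.001]
force: [-0.0, 0.2, -1.7]
opening: 0.486
grasp_force: 25.0
shift [-116.2 -449.2   -0. ] yaw -0.066 tilt 0.0
```

```bash

python3 -m crank '{"gripper":[30,30,30,30,30],"linear":[[-6,-22,0],[-11.6,-45,0],[-11.6,-45,0],[-11.6,-45,0],[-11.6,-45,0]],"yaw":[0,0,0,0,0]}'
python3 -m crank '{"gripper":[30,30,30,30,30],"linear":[[-11.6,-45,0],[-11.6,-45,0],[-11.6,-45,0],[-11.6,-45,0],[-11.6,-45,0]],"yaw":[0,0,0,0,0]}'
python3 -m crank '{"gripper":[30,30,30],"linear":[[-5.8,-22,0],[0,0,0],[0,0,0]],"yaw":[0,-0.066,0]}'
python3 to.py .57 -.2165 .134 1.406
```

```text
time: 11.68
position: [0.564, 0.0367, 0.2625]
orientation: [-0.363, -3.12, 0.001]
force: [0.6, -0.7, -1.6]
opening: 0.487
grasp_force: 25.0
time: 12.3
position: [0.5687, -0.1953, 0.2625]
orientation: [-0.363, -3.119, 0.0]
force: [0.6, -0.8, -1.3]
opening: 0.49
grasp_force: 25.0
time: 12.68
position: [0.5695, -0.2167, 0.2624]
orientation: [-0.261, -3.129, -0.0]
force: [-0.2, 0.8, -1.5]
opening: 0.488
grasp_force: 25.0
shift [ -0.7   0.3 128.4] yaw -0.001 tilt 0.001
```

```bash

python3 -m crank '{"gripper":[30,30,30,30,30],"linear":[[0,0,35],[0,0,40],[0,0,30],[0,0,10],[0,0,5]],"yaw":[0,0,0,0,0]}'
python3 -m crank '{"gripper":[30,30,30,30,30],"linear":[[0,0,3],[0,0,3],[0,0,2],[0,0,1],[0,0,0]],"yaw":[0,0,0,0,0]}'
python3 -m crank '{"gripper":[30,30],"linear":[[0,0,1],[0,0,0]],"yaw":[0,0]}'
```

```text
time: 13.3
position: [0.5704, -0.216, 0.1432]
orientation: [-0.26, -3.131, 0.0]
force: [1.0, -0.2, -1.1]
opening: 0.489
grasp_force: 25.0
time: 13.92
position: [0.5704, -0.216, 0.1341]
orientation: [-0.259, -3.131, 0.0]
force: [-0.1, -0.6, -1.5]
opening: 0.493
grasp_force: 25.0
time: 14.18
position: [0.5705, -0.216, 0.1333]
orientation: [0.259, 3.131, -0.0]
force: [-0.2, -0.3, 1.6]
opening: 0.486
grasp_force: 25.0
```

```bash

python3 -m crank '{"gripper":[60,75,94,94,94],"linear":[[0,0,0],[0,0,0],[0,0,0],[0,0,-10],[0,0,-30]],"yaw":[0,0,0,0,0]}'
python3 -m crank '{"gripper":[94,94,94],"linear":[[0,0,-45],[0,0,-50],[0,0,0]],"yaw":[0,0,0]}'
python3 to.py .6357 .2298 .265 1.340
```

```text
time: 14.8
position: [0.5698, -0.2158, 0.173]
orientation: [-0.259, -3.129, -0.0]
force: [0.2, 0.2, 1.5]
opening: 0.979
grasp_force: 0.0
time: 15.18
position: [0.5716, -0.2167, 0.2725]
orientation: [0.259, 3.124, -0.001]
force: [-0.0, -0.4, -1.0]
opening: 0.999
grasp_force: 0.0
shift [ 10.3 451.    7.4] yaw 0.066 tilt 0.006
```

```bash

python3 -m crank '{"gripper":[94,94,94,94,94],"linear":[[1,50,0],[1,50,0],[1,50,0],[1,50,0],[1,50,0]],"yaw":[0,0,0,0,0]}'
python3 -m crank '{"gripper":[94,94,94,94,94],"linear":[[1,50,0],[1,50,0],[1,50,0],[1,50,0],[0,1,0]],"yaw":[0,0,0,0,0.066]}'
python3 -m crank '{"gripper":[94,94],"linear":[[0,0,0],[0,0,0]],"yaw":[0,0]}'
python3 to.py .6357 .2298 .1425 1.340
```

```text
time: 15.8
position: [0.6062, 0.0331, 0.2678]
orientation: [-0.259, -3.13, 0.0]
force: [1.5, 0.2, -1.0]
opening: 0.998
grasp_force: 0.0
time: 16.42
position: [0.6347, 0.2353, 0.2669]
orientation: [-0.355, -3.12, -0.001]
force: [0.1, -0.5, -0.6]
opening: 0.999
grasp_force: 0.0
time: 16.68
position: [0.6355, 0.2295, 0.2679]
orientation: [-0.361, -3.12, 0.001]
force: [-0.0, 1.2, 0.5]
opening: 0.995
grasp_force: 0.0
shift [ -0.2   0.4 125.4] yaw 0.0 tilt 0.001
```

```bash

python3 -m crank '{"gripper":[94,94,94,94,94],"linear":[[0,0,35],[0,0,40],[0,0,30],[0,0,15],[0,0,5]],"yaw":[0,0,0,0,0]}'
python3 -m crank '{"gripper":[40,40,40,40,40],"linear":[[0,0,0],[0,0,0],[0,0,0],[0,0,0],[0,0,0]],"yaw":[0,0,0,0,0]}' 25
python3 -m crank '{"gripper":[40,40,40,40,40],"linear":[[0,0,0],[0,0,-10],[0,0,-30],[0,0,-45],[0,0,-45]],"yaw":[0,0,0,0,0]}'
python3 to.py .493 -.2035 .275 1.406
```

```text
time: 17.3
position: [0.6356, 0.2299, 0.1428]
orientation: [-0.362, -3.12, 0.001]
force: [0.5, -0.7, 0.3]
opening: 1.0
grasp_force: 0.0
time: 17.92
position: [0.6357, 0.2305, 0.1434]
orientation: [0.362, 3.12, 0.0]
force: [0.4, 0.5, 3.9]
opening: 0.599
grasp_force: 25.0
time: 18.55
position: [0.6352, 0.2301, 0.2747]
orientation: [-0.362, -3.12, 0.001]
force: [0.3, 0.7, -0.3]
opening: 0.598
grasp_force: 25.0
shift [  39.1 -454.7   -0. ] yaw -0.066 tilt 0.001
```

```bash

python3 -m crank '{"gripper":[40,40,40,40,40],"linear":[[2,-23,0],[4,-45,0],[4,-45,0],[4,-45,0],[4,-45,0]],"yaw":[0,0,0,0,0]}'
python3 -m crank '{"gripper":[40,40,40,40,40],"linear":[[4,-45,0],[4,-45,0],[4,-45,0],[4,-45,0],[4,-45,0]],"yaw":[0,0,0,0,0]}'
python3 -m crank '{"gripper":[40,40,40],"linear":[[1,-26,0],[0,0,0],[0,0,0]],"yaw":[0,-0.066,0]}'
python3 to.py .493 -.2035 .1435 1.406
```

```text
time: 19.18
position: [0.5702, 0.0349, 0.2726]
orientation: [-0.362, -3.12, 0.001]
force: [0.1, 0.3, -0.4]
opening: 0.598
grasp_force: 25.0
time: 19.8
position: [0.499, -0.1792, 0.2727]
orientation: [-0.362, -3.12, -0.0]
force: [1.0, -0.8, -1.0]
opening: 0.597
grasp_force: 25.0
time: 20.18
position: [0.4927, -0.2031, 0.2727]
orientation: [-0.261, -3.13, -0.0]
force: [0.3, 0.7, -0.7]
opening: 0.598
grasp_force: 25.0
shift [ -0.4  -0.4 129.2] yaw -0.001 tilt 0.001
```

```bash

python3 -m crank '{"gripper":[40,40,40,40,40],"linear":[[0,0,35],[0,0,40],[0,0,30],[0,0,10],[0,0,5]],"yaw":[0,0,0,0,0]}'
python3 -m crank '{"gripper":[40,40,40,40,40],"linear":[[0,0,3],[0,0,3],[0,0,2],[0,0,1],[0,0,0]],"yaw":[0,0,0,0,0]}'
python3 -m crank '{"gripper":[40,40],"linear":[[0,0,1],[0,0,0]],"yaw":[0,0]}'
```

```text
time: 20.8
position: [0.4937, -0.2026, 0.1531]
orientation: [-0.259, -3.131, 0.0]
force: [0.8, 0.3, -0.8]
opening: 0.599
grasp_force: 25.0
time: 21.42
position: [0.4937, -0.2027, 0.1442]
orientation: [0.259, 3.131, -0.0]
force: [0.1, -0.1, -0.1]
opening: 0.602
grasp_force: 25.0
time: 21.68
position: [0.4939, -0.2027, 0.1434]
orientation: [0.259, 3.13, -0.0]
force: [-1.7, 0.8, 4.4]
opening: 0.598
grasp_force: 25.0
```

```bash

python3 -m crank '{"gripper":[65,80,94,94,94],"linear":[[0,0,0],[0,0,0],[0,0,0],[0,0,-10],[0,0,-30]],"yaw":[0,0,0,0,0]}'
python3 -m crank '{"gripper":[94,62,62,62],"linear":[[0,0,-45],[0,0,-50],[0,0,0],[0,0,0]],"yaw":[0,0,0,0]}'
python3 to.py .589 .028 .27 1.406
```

```text
time: 22.3
position: [0.493, -0.2026, 0.1831]
orientation: [-0.259, -3.129, 0.0]
force: [0.4, -1.9, 1.2]
opening: 0.996
grasp_force: 0.0
time: 22.8
position: [0.4935, -0.2024, 0.2782]
orientation: [0.258, 3.131, 0.0]
force: [0.6, -0.7, 0.0]
opening: 0.716
grasp_force: 0.0
shift [-56.5 243.    8.3] yaw 0.0 tilt 0.0
```

```bash

python3 -m crank '{"gripper":[62,62,62,62,62],"linear":[[-11.3,48.6,0],[-11.3,48.6,0],[-11.3,48.6,0],[-11.3,48.6,0],[-11.3,48.6,0]],"yaw":[0,0,0,0,0]}'
python3 -m crank '{"gripper":[62,62],"linear":[[0,0,0],[0,0,0]],"yaw":[0,0]}'
python3 to.py .589 .028 .1475 1.406
python3 - <<'E'
from meas import *
T=arm.snapshot('top');S=arm.snapshot('side')
cv2.imwrite('pics/top3.png',T);cv2.imwrite('pics/side3.png',S)
k=dict(fx=2,fy=2,interpolation=2)
cv2.imwrite('pics/j3.png',np.hstack([cv2.resize(S[200:350,200:420],None,**k),cv2.resize(T[90:240,300:440],None,**k)]))
for n,p,z in(('wide',(.6465,-.229),.061),('narrow',(.57,-.2165),.063),('medium',(.493,-.2035),.073)):
    A=rim(S,proj('side',(*p,z)),15 if n!='wide' else 17);B=rim(T,proj('top',(*p,z)),17 if n=='wide' else 14)
    print(n,np.round(A[:2],1).tolist(),np.round(B[:2],1).tolist(),tri(A[0],B[0]))
E
```

```text
time: 23.42
position: [0.5892, 0.0293, 0.2768]
orientation: [-0.259, -3.129, 0.001]
force: [0.7, -0.8, 0.3]
opening: 0.66
grasp_force: 0.0
time: 23.68
position: [0.5887, 0.0272, 0.277]
orientation: [-0.259, -3.129, 0.002]
force: [0.2, 0.4, 1.3]
opening: 0.662
grasp_force: 0.0
shift [ -0.4   1.  129.5] yaw -0.0 tilt 0.002
wide [[347.7, 274.2], [27.1, 33.9]] [[371.8, 144.3], [26.0, 26.9]] (array([ 0.64767239, -0.22931937,  0.06095159]), np.float64(0.0025078347594044447))
narrow [[309.6, 281.0], [19.6, 23.7]] [[368.1, 176.7], [18.0, 18.2]] (array([ 0.56968799, -0.2163962 ,  0.06366544]), np.float64(0.0015766954167250149))
medium [[270.9, 285.7], [24.9, 29.6]] [[365.1, 208.3], [22.7, 23.1]] (array([ 0.49400722, -0.20326527,  0.0732037 ]), np.float64(0.0022596980143003466))
```

View pics/j3.png

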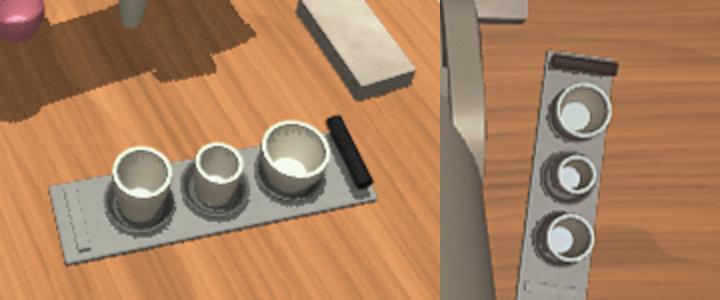

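View pics/side3.png

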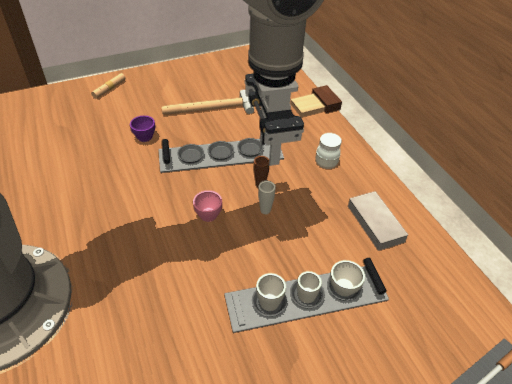

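All three are seated: the triangulated rim heights are 61, 64 and 73 mm. Slim is untouched at (267,197), with the brown look-alike up and left of it. I grasp slim with a narrowed opening.

```bash

python3 -m crank '{"gripper":[62,62,62,62,62],"linear":[[-0.4,1,30],[0,0,35],[0,0,30],[0,0,20],[0,0,14]],"yaw":[0,0,0,0,0]}'
python3 -m crank '{"gripper":[25,25,25,25,25],"linear":[[0,0,0],[0,0,0],[0,0,0],[0,0,0],[0,0,0]],"yaw":[0,0,0,0,0]}' 20
python3 -m crank '{"gripper":[25,25,25,25,25],"linear":[[0,0,0],[0,0,-10],[0,0,-30],[0,0,-45],[0,0,-45]],"yaw":[0,0,0,0,0]}'
python3 to.py .647 -.2287 .28 1.406
```

```text
time: 24.4
position: [0.5894, 0.0276, 0.1482]
orientation: [-0.261, -3.13, 0.001]
force: [-0.7, -0.5, 0.2]
opening: 0.661
grasp_force: 0.0
time: 25.02
position: [0.5903, 0.0287, 0.1499]
orientation: [0.259, 3.13, 0.0]
force: [-0.4, -1.4, 8.0]
opening: 0.406
grasp_force: 20.0
time: 25.65
position: [0.5895, 0.0287, 0.2809]
orientation: [-0.259, -3.131, 0.0]
force: [-0.0, -0.9, -1.8]
opening: 0.41
grasp_force: 20.0
shift [ -98.9 -244.4    0.9] yaw -0.0 tilt 0.0
```

```bash

python3 -m crank '{"gripper":[25,25,25,25,25],"linear":[[-8,-20,0],[-17,-42,0],[-17,-42,0],[-17,-42,0],[-17,-42,0]],"yaw":[0,0,0,0,0]}'
python3 -m crank '{"gripper":[25,25,25,25],"linear":[[-15,-38,0],[-8,-18.4,0],[0,0,0],[0,0,0]],"yaw":[0,0,0,0]}'
python3 to.py .647 -.2287 .166 1.406
python3 - <<'E'
from meas import *
T=arm.snapshot('top');S=arm.snapshot('side')
k=dict(fx=3,fy=3,interpolation=2)
cv2.imwrite('pics/j4.png',cv2.resize(S[140:320,270:430],None,**k))
cv2.imwrite('pics/side4.png',S)
E
```

```text
time: 26.28
position: [0.6341, -0.1704, 0.2798]
orientation: [0.258, 3.131, 0.0]
force: [0.5, 0.9, -1.4]
opening: 0.41
grasp_force: 20.0
time: 26.78
position: [0.6475, -0.2271, 0.2791]
orientation: [-0.257, -3.131, -0.001]
force: [-0.1, 0.4, -0.2]
opening: 0.407
grasp_force: 20.0
shift [  0.2  -1.7 113.1] yaw 0.001 tilt 0.001
```

View pics/j4.png

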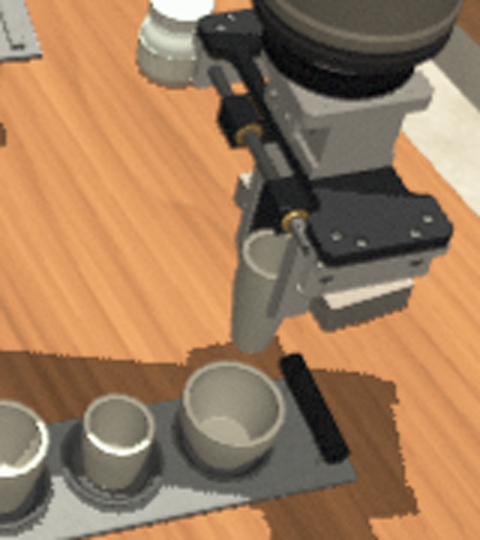

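Slim is held above wide, with its rim at crop (268,250) and its foot near (253,338). I check that against the expected projection for verticality, then lower.

```bash
python3 -c "
from m import *
for z in(.211,.129): print(((proj('side',(.6475,-.2271,z))-[270,140])*3).round(1))
print(((proj('side',(.6477,-.229,.061))-[270,140])*3).round(1))"
python3 -m crank '{"gripper":[25,25,25,25,25],"linear":[[0.2,-1.7,25],[0,0,20],[0,0,10],[0,0,0],[0,0,0]],"yaw":[0,0,0,0,0]}'
python3 to.py .647 -.2287 .166 1.406
```

```text
[277.5 252.8]
[251.9 337.7]
[234.9 402. ]
time: 27.5
position: [0.6472, -0.2304, 0.2247]
orientation: [0.259, 3.13, -0.0]
force: [-0.8, -1.2, -0.8]
opening: 0.407
grasp_force: 20.0
shift [ 0.5  1.6 58.7] yaw -0.0 tilt 0.001
```

```bash

python3 -m crank '{"gripper":[25,25,25,25,25],"linear":[[0.3,1.2,10],[0,0,15],[0,0,10],[0,0,5],[0,0,0]],"yaw":[0,0,0,0,0]}'
python3 -m crank '{"gripper":[25,25,25,25,25],"linear":[[0,0,4],[0,0,4],[0,0,3],[0,0,2],[0,0,0]],"yaw":[0,0,0,0,0]}'
python3 to.py .647 -.2287 .166 1.406
```

```text
time: 28.12
position: [0.6467, -0.2291, 0.1836]
orientation: [-0.259, -3.13, 0.0]
force: [-0.0, 0.8, -0.2]
opening: 0.408
grasp_force: 20.0
time: 28.75
position: [0.6468, -0.229, 0.1709]
orientation: [-0.259, -3.131, 0.0]
force: [-0.5, -0.1, -0.5]
opening: 0.406
grasp_force: 20.0
shift [-0.2  0.3  4.9] yaw -0.0 tilt 0.0
```

```bash

python3 -m crank '{"gripper":[25,25,25],"linear":[[0,0,2],[0,0,1],[0,0,0]],"yaw":[0,0,0]}'
python3 -m crank '{"gripper":[25,25],"linear":[[0,0,1],[0,0,0]],"yaw":[0,0]}'
python3 -m crank '{"gripper":[25,25],"linear":[[0,0,1],[0,0,0]],"yaw":[0,0]}'
```

```text
time: 29.12
position: [0.6468, -0.229, 0.168]
orientation: [-0.259, -3.131, 0.0]
force: [0.4, -0.3, -0.8]
opening: 0.405
grasp_force: 20.0
time: 29.38
position: [0.6468, -0.229, 0.167]
orientation: [-0.259, -3.131, 0.0]
force: [-0.1, 0.4, -1.4]
opening: 0.409
grasp_force: 20.0
time: 29.62
position: [0.6468, -0.229, 0.1661]
orientation: [-0.259, -3.131, 0.0]
force: [0.0, 0.7, -1.9]
opening: 0.407
grasp_force: 20.0
```

```bash

python3 -m crank '{"gripper":[25,25],"linear":[[0,0,1],[0,0,0]],"yaw":[0,0]}'
```

```text
time: 29.88
position: [0.6471, -0.2292, 0.1659]
orientation: [0.259, 3.13, -0.0]
force: [-2.4, 0.6, 7.4]
opening: 0.408
grasp_force: 20.0
```

Contact is at z = 0.166, as expected. I release, rise and move aside.

```bash

python3 -m crank '{"gripper":[45,55,65,70,70],"linear":[[0,0,0],[0,0,0],[0,0,0],[0,0,0],[0,0,-10]],"yaw":[0,0,0,0,0]}'
python3 -m crank '{"gripper":[70,70,70,70],"linear":[[0,0,-30],[0,0,-45],[0,0,-45],[0,0,0]],"yaw":[0,0,0,0]}'
python3 -m crank '{"gripper":[70,70,70,70,70],"linear":[[0,50,0],[0,50,0],[0,50,0],[0,50,0],[0,50,0]],"yaw":[0,0,0,0,0]}'
python3 -m crank '{"gripper":[70,70],"linear":[[0,0,0],[0,0,0]],"yaw":[0,0]}'
python3 - <<'E'
from meas import *
T=arm.snapshot('top');S=arm.snapshot('side')
cv2.imwrite('pics/top5.png',T);cv2.imwrite('pics/side5.png',S)
k=dict(fx=2,fy=2,interpolation=2)
cv2.imwrite('pics/j5.png',np.hstack([cv2.resize(S[200:350,200:420],None,**k),cv2.resize(T[90:240,300:440],None,**k)]))
p,z=(.647,-.229),.098
A=rim(S,proj('side',(*p,z)),11);B=rim(T,proj('top',(*p,z)),10)
print(np.round(A[:2],1).tolist(),np.round(B[:2],1).tolist(),tri(A[0],B[0]))
E
```

```text
time: 30.5
position: [0.6465, -0.2289, 0.1748]
orientation: [-0.259, -3.13, -0.0]
force: [-0.5, 0.7, -0.3]
opening: 0.742
grasp_force: 0.0
time: 31.0
position: [0.6479, -0.2299, 0.2996]
orientation: [0.259, 3.125, -0.001]
force: [0.1, -0.6, -0.6]
opening: 0.743
grasp_force: 0.0
time: 31.62
position: [0.6877, 0.0192, 0.2948]
orientation: [-0.259, -3.13, 0.0]
force: [0.9, -0.3, 0.5]
opening: 0.743
grasp_force: 0.0
time: 31.88
position: [0.6876, 0.0171, 0.2948]
orientation: [-0.259, -3.13, 0.001]
force: [0.2, -1.0, -0.5]
opening: 0.746
grasp_force: 0.0
[[350.4, 263.6], [14.9, 21.0]] [[376.5, 141.7], [15.4, 17.4]] (array([ 0.6461549 , -0.23030412,  0.09902917]), np.float64(0.003662044715530706))
```

View pics/j5.png

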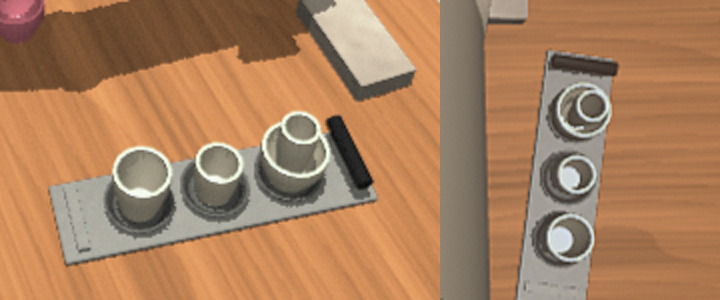

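Slim stands upright inside wide, with its rim at (300,128) in the side half and a top height of 99 mm against 98 expected. All four are seated and released.

```bash
python3 -c "
from station import arm
print(arm.finish_job())"
```

```text
the job is handed in; nothing more can be done
None
```

The job is handed in: wide, narrow and medium stand in the second rack in the same order from the handle, with slim upright inside wide, all released; the final pictures agree, but the hand-in call returned no verdict.

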